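Weigh-in of trimmed castings: hold the loaded tote over the balance

ROBOT

A 6-joint arm with a two-finger parallel gripper is mounted at the origin on the work surface. World frame = base frame: x ahead of the robot, y to its left, z up, the work surface at z = 0. Lengths are in mm, angles in rad, forces in N, time in s.
With the tool pointing down it reaches from about 400 to 925 mm from the base axis. Payload 12.5 kg.
Tool frame: the origin (TCP) lies midway between the tips of the shut fingers; the grasp point (between the pads) lies 19 mm behind it (env.pinch_z is the distance from the TCP to the grasp point, in mm); z points along the fingers, y is the line along which they close (so a half turn about z gives the same grasp; the last joint's range is limited). The gripper opens to 95 mm and grips with 3 to 60 N. Pads are 20 mm wide; open, the fingers measure 119 mm over their backs; the gripper's body (75 mm by 180 mm) begins 59 mm behind the grasp point.
Start: joints at [-1.281, 0.491, 1.559, -0, 1.092, -0.106], TCP at [240.99, -576.689, 214.661] pointing down, gripper open.
Joint ranges: [-3.1, 3.1], [-0.84, 2.19], [0.05, 2.79], [-1.13, 4.28], [0.06, 2.93], [-2.69, 2.69]. Speed limits (rad/s): [2.22, 2.22, 2.79, 3.14, 3.14, 3.14].

INTERFACE

Orientations are given as [roll, pitch, yaw] about the fixed x, y, z axes, in that order (R = Rz(yaw) Ry(pitch) Rx(roll)).
In Python, from cell import readout, eyes, job_done, env gives the robot as it stands.
- The arm moves only by the shell command python3 -m jog 'ROWS'. ROWS is a JSON object of lists of equal length, an entry for each row: "dp": the shift along the tool's x, y, z in mm, a list of three; "twist": the turn about the tool's z in degrees; "claw": the closure, from -1 (fully open) to 1 (shut). A call has 1 to 8 rows; each row is the pose to reach, as a shift and turn from the pose commanded when the call began, along the tool's axes at that moment; what a row does not reach only later rows make up. A row lasts 1/12 s, in which the tool goes at most 41.7 mm and 7.16 degrees, less where a joint would pass 70% of its speed; a pose out of reach is approached as far as the arm can. A call with a gripper value outside its range is refused whole. The fingers move at their own pace and stop on an object; the grip force is fixed at half the most. Time passes only in rows, so rows that repeat a pose let the fingers close. It gives the time, the measured TCP pose, the force and the opening at its end, in the units of the state.
- readout.state(): the state, without advancing time (a new reading comes with each control period).
- eyes.read_camera(name): name is "side" or "top" or "wrist"; returns the picture (400x640x3 uint8, red, green, blue); there is no depth.
- eyes.camera_model(name): a dict with "intrinsics" (3x3 intrinsics, pixels), "R" (3x3) and "t" (3): a world point X has camera coordinates R X + t. Camera axes: x right, y down, z forward; pixel columns grow to the right and rows downward; lengths in mm; the calibration is good to about 2 mm. The wrist camera is an equidistant fisheye: a pixel r from the principal point sees the ray r / f radians off the axis. A picture is of the moment at which its call begins: read the wrist's pose just before it. camera_model takes no time and is no camera call; for the wrist camera it gives the pose at the moment of the call.
- job_done(): hands the job in, once; it reports no verdict.
The state is a dict: "t": time; "joints": joint angles; "qvel": joint speeds; "tau": joint torques, N m; "eef_pos": TCP position; "tcp_rot": TCP orientation; "ft_force": force on the tool from outside, world axes, zero at the start; "moment": the same for the moment, N m; "opening": opening from 0.0 (shut) to 1.0 (fully open).
Only numpy, scipy, OpenCV 4.12 (cv2) and the standard library are available. Lean on these libraries where they do the work, as an engineer would, in place of code of your own. Each camera call takes 0.05 s, during which the arm holds its last target. There are 200 camera calls.

TASK

Collect the two flanged castings from the trimming machine's catch tray into the open carrying tote, one on each side of its handle, leaving the plain slug in the tray. Then lift the tote by its handle, carry it over the rack of vials and stop with it hovering level about 15 mm above the balance pan, centred and square with it (handle along the pan's long sides), keeping the tote upright and never touching the rack or the balance. Finish while still holding it there motionless, do not set it down; leave the slug, the jar and the steel weight where they stand.

Things in the scene. Friction and masses are not known exactly. Their poses are not given: they have to be found in the camera images.
- casting1_mid (a point): A flanged aluminium casting standing on the catch tray's floor, about 80 g, 42 mm tall: round foot 40 mm diameter and 8 mm thick, above it a round boss of 28 mm diameter. This point is its centre, 21 mm above its underside; z up along the boss. The two castings and the slug stand about 75 mm apart in a row along the tray, in any order.
- casting2_mid (a point): The second casting, identical to the first; same point and axes.
- slug: A plain aluminium slug (offcut) without flange, 28 mm diameter, 30 mm tall, standing in the catch tray; stays there. Origin at the centre of its underside.
- machine: Fixed grey trimming machine with open steel catch tray. Origin on the bench under the tray's centre. Tray 250 mm along x, 160 along y, walls 4 mm thick, 20 high, floor 4 mm above the bench. Chute over the tray's +y edge: x within 60 mm, from y = 75 mm, 40 high, up to y = 140 mm, 90 high. Housing x -105 to 165, y 130 to 380 mm, 230 high. The parts stand 0 to 30 mm off centre towards -y.
- tote_grip (a point): Loose aluminium carrying tote, about 350 g: 170 mm along x, 140 along y, walls 3 mm thick, 30 high, floor 3 mm. An upright 4 mm web at y = 0 splits it into two bays and carries a rigid grip bar 90 mm long (x), 14 wide (y), 18 high, its top 79 mm above the underside. This point is the bar's centre, 70 mm above the underside, over the tote's middle; x along the bar, z up.
- rack: A fixed white rack with six vials in a row, between tote and balance: 220 mm along x, 40 mm along y, 100 mm high to the top of the caps. Origin on the bench under its centre.
- pan (a point): Centre of the top face of the balance's flat rigid steel pan, 80 mm above the bench, z up. Pan 180 mm along x, 150 mm along y, on a fixed white housing 64 mm high that reaches from x = -140 to 110 mm and 90 mm to either side in y. Nothing there stands higher than the pan.
- balance: The fixed balance that carries the pan. Origin on the bench under the pan's centre, 80 mm below point pan, same axes.
- jar: A closed jar, 50 mm diameter, 75 mm tall, on the far side of the bench; not to be moved. Origin at the centre of its underside.
- weight: A knobbed steel weight, 38 mm diameter, 57 mm tall, on the far side of the bench; not to be moved. Origin at the centre of its underside.
Things that resemble listed ones, but are neither listed nor needed, are in the scene too. What is shaped like the part that bears tote_grip but black or brown is not meant.

How it is judged:
By the outcome, as a careful person would: the job done as asked, in the order asked, and still so for the second after the job is handed in, while the arm keeps its last pose, push and grip.
It also fails if it takes over 72 s, if anything falls off the work surface, if the arm or the gripper's body presses on something with over 40 N, if the wrist force passes 120 N, or if a joint passes its speed limit or range.

## Working session

There is one attempt and no reset: what is moved stays moved. The work goes in short steps, Python scripts to look and compute and a shell command to move; the robot and the scene stay as the last step left them, time stands still between calls to the robot, and variables do not carry over. Pictures are saved under pics/ and viewed, on a budget of 10 in all, crops included, one or two more only if the job needs it, and the job is handed in when it is done.

```bash
mkdir -p pics; ls
python3 - <<'E'
from cell import readout, eyes, env
import cv2,numpy as np
print(readout.state(), env.pinch_z)
for n in ("top","side","wrist"):
    m=eyes.camera_model(n); print(n,m)
    im=eyes.read_camera(n); cv2.imwrite(f"pics/{n}0.png",im[:,:,::-1]); np.save(f"pics/{n}0.npy",im)
E
```

```text
pics
{'t': 0.0, 'joints': array([-1.28060174e+00,  4.91568410e-01,  1.55946018e+00, -1.49472994e-05,
        1.09171088e+00, -1.05582341e-01]), 'qvel': array([ 0.00161893, -0.00060195,  0.00053583,  0.00096912,  0.0002476 ,
        0.00093838]), 'tau': array([-1.43071076e-03, -6.12650943e+01, -2.58182609e+01,  6.91064307e-02,
        4.82315524e-02, -9.88791453e-05]), 'eef_pos': array([ 240.908371  , -576.43085988,  214.05256045]), 'tcp_rot': array([-3.14045083e+00, -1.07676047e-04,  3.95783768e-01]), 'ft_force': array([ 0.29508692, -0.93835443,  1.19610748]), 'moment': array([-0.00292658,  0.03115097, -0.03111873]), 'opening': 1.0013850049597584} 18.8
top {'intrinsics': array([[363.1156445 ,   0.        , 318.39806649],
       [  0.        , 363.1156445 , 197.98456014],
       [  0.        ,   0.        ,   1.        ]]), 'R': array([[-0.01204207, -0.99992163,  0.00342352],
       [-0.96891439,  0.01082243, -0.24715942],
       [ 0.247103  , -0.00629341, -0.96896878]]), 't': array([-11.17702074, 522.11373513, 884.78528915])}
side {'intrinsics': array([[514.18092314,   0.        , 324.77939413],
       [  0.        , 514.18092314, 198.63509243],
       [  0.        ,   0.        ,   1.        ]]), 'R': array([[-0.71007509, -0.70401874,  0.01228749],
       [-0.49863349,  0.49044874, -0.71472   ],
       [ 0.49714989, -0.51363182, -0.69930275]]), 't': array([362.29670029, 323.56055352, 989.32853496])}
wrist {'intrinsics': array([[309.70691629,   0.        , 313.41607359],
       [  0.        , 309.70691629, 200.17849243],
       [  0.        ,   0.        ,   1.        ]]), 'R': array([[ 0.38520258, -0.92282953, -0.00214994],
       [-0.88356537, -0.3694835 ,  0.28773978],
       [-0.26632913, -0.1089385 , -0.95770622]]), 't': array([-624.13404586,  -31.53258556,  392.25572251])}
```

View pics/top0.png

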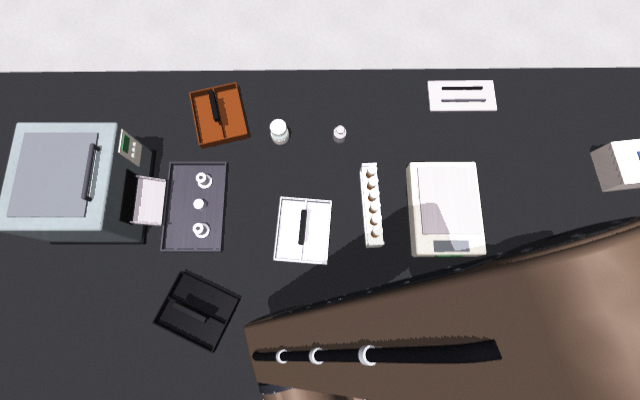

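View pics/side0.png

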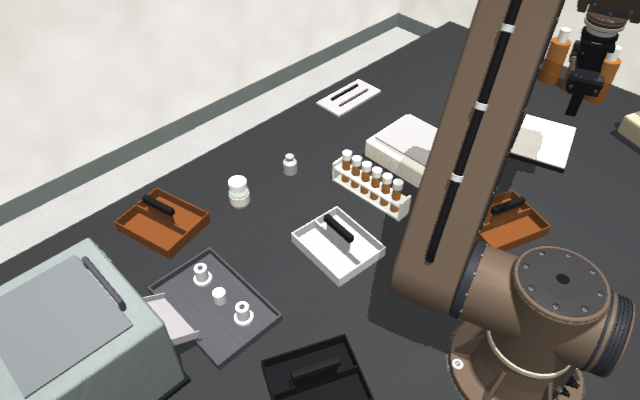

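The top view shows the castings at about (203,180) and (201,230), with the slug between them at (198,204). The aluminium tote is at (303,230), the rack at (372,205) and the balance at (447,208). I'll zoom in once to get features to measure.

```bash
cat > h.py <<'E'
from cell import readout, eyes, env
import cv2, numpy as np
def ray(m,px):
    px=np.atleast_2d(np.asarray(px,float)); K=m['intrinsics']; R=m['R']; c=-R.T@m['t']
    d=np.c_[(px-[K[0,2],K[1,2]])/[K[0,0],K[1,1]],np.ones(len(px))]
    return c,d@R
def fray(m,px):
    px=np.atleast_2d(np.asarray(px,float)); K=m['intrinsics']; R=m['R']; c=-R.T@m['t']
    v=px-[K[0,2],K[1,2]]; r=np.linalg.norm(v,axis=1); th=r/K[0,0]
    d=np.c_[v/np.maximum(r,1e-9)[:,None]*np.sin(th)[:,None],np.cos(th)]
    return c,d@R
def onz(cd,z):
    c,d=cd; return c+d*((z-c[2])/d[:,2])[:,None]
def proj(m,X):
    x=np.atleast_2d(X)@m['R'].T+m['t']; u=x@m['intrinsics'].T; return u[:,:2]/u[:,2:]
E
python3 - <<'E'
import cv2
a=cv2.imread('pics/top0.png')
c=cv2.resize(a[145:275,150:320],None,fx=4.6,fy=4.6,interpolation=cv2.INTER_CUBIC)[:, :782]
cv2.imwrite('pics/c1.png',c)
c=cv2.resize(a[145:275,345:505],None,fx=4.6,fy=4.6,interpolation=cv2.INTER_CUBIC)
cv2.imwrite('pics/c2.png',c)
E
```

```text
(no output)
```

View pics/c1.png

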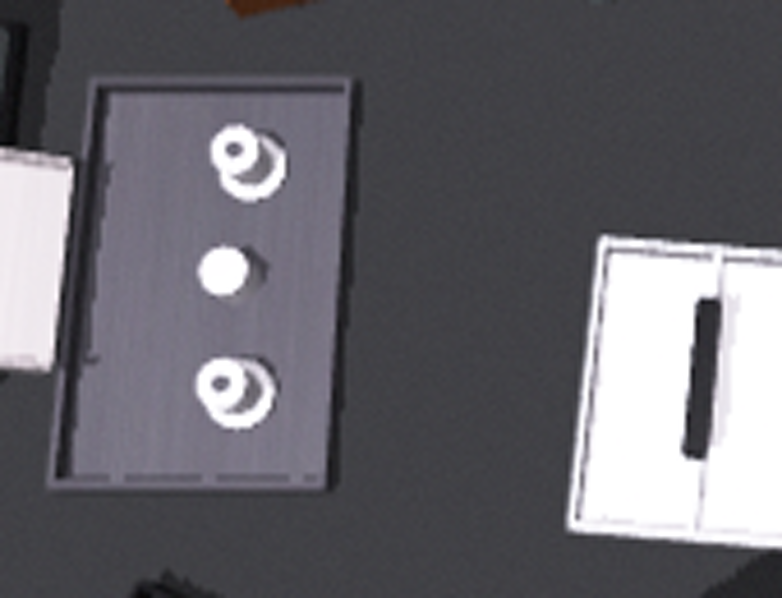

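View pics/c2.png

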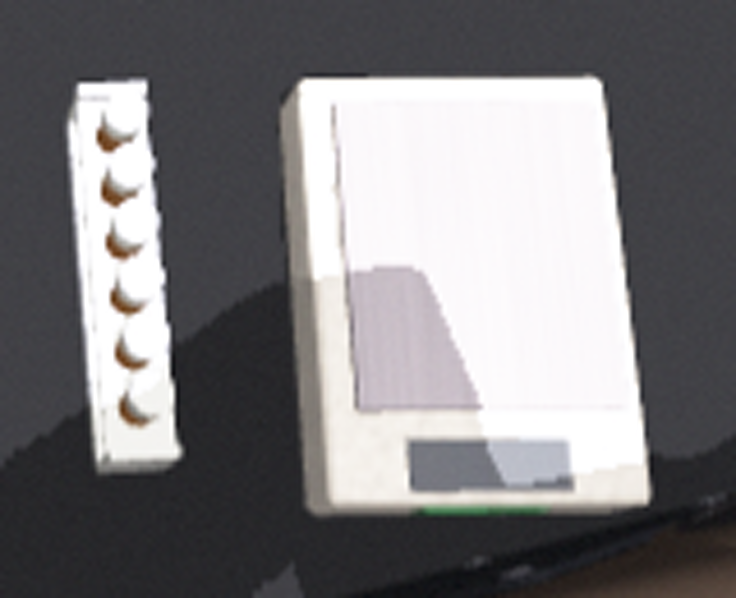

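The crops show the casting bores at c1 (235,148) and (220,383). The handle top spans c1 (698,298) to (707,459). The pan's left edge runs from c2 (332,103) to (358,411).

Run:
```python
from h import *
m=eyes.camera_model('top')
def P(o,l,z): 
    return onz(ray(m,(np.array(l,float)+.5)/4.6-.5+o),z).round(1)[:,:2].tolist()
A=(150,145);B=(345,145)
print('cast',P(A,[(235,148),(220,383)],46)); print('slug',P(A,[(224,271)],34))
print('foot',P(A,[(252,164),(237,391)],12))
print('tray corners',P(A,[(91,78),(356,78),(330,489),(49,489)],24))
print('bar',P(A,[(698,298),(720,300),(707,459),(684,455)],79))
print('totecorn',P(A,[(600,237),(569,530)],30))
print('web',P(A,[(720,250),(697,530)],30))
print('pan',P(B,[(332,103),(600,100),(635,408),(358,411)],80))
print('hous64',P(B,[(300,78),(603,77),(652,500),(328,512)],64))
print('rack',P(B,[(78,80),(148,80),(185,450),(97,460)],60))
# tote outline by mask
im=cv2.imread('pics/top0.png');g=cv2.cvtColor(im,cv2.COLOR_BGR2HSV)
mk=((g[...,2]>150)&(g[...,1]<40)).astype('uint8')
n,l,s,ce=cv2.connectedComponentsWithStats(mk)
for i in range(1,n):
    if s[i,4]>60:
        c=cv2.findContours((l==i).astype('uint8'),0,1)[0][0]; b=cv2.boxPoints(cv2.minAreaRect(c)); print(s[i],b.round(1).tolist(), onz(ray(m,b),30)[:,:2].round(0).tolist() if s[i,4]>1000 and s[i,0]>250 and s[i,0]<300 else '')
# side view of tops of castings
ms=eyes.camera_model('side')
```

```text
cast [[589.8, 300.9], [449.8, 299.9]]
slug [[518.2, 306.2]]
foot [[590.4, 301.1], [450.8, 300.8]]
tray corners [[642.6, 398.9], [640.8, 237.5], [391.5, 239.9], [393.4, 400.6]]
bar [[488.9, 26.8], [487.6, 14.6], [399.4, 22.0], [401.7, 34.5]]
totecorn [[537.4, 86.8], [366.1, 101.9]]
web [[528.7, 15.9], [365.3, 29.5]]
pan [[599.7, -277.5], [599.8, -431.5], [421.9, -429.6], [422.0, -277.7]]
hous64 [[620.8, -264.7], [619.5, -442.4], [373.3, -440.0], [368.9, -261.3]]
rack [[622.4, -135.1], [622.0, -176.3], [404.3, -185.6], [399.3, -136.4]]
[    0     0   640    72 44687] [[-0.0, 0.0], [639.0, 0.0], [639.0, 71.0], [0.0, 71.0]] 
[ 428   80   69   31 1854] [[428.0, 80.0], [496.0, 80.0], [496.0, 110.0], [428.0, 110.0]] 
[270 119  19  25 357] [[268.70001220703125, 119.80000305175781], [285.79998779296875, 117.30000305175781], [289.29998779296875, 142.0], [272.20001220703125, 144.39999389648438]] 
[    0   123   117   108 10448] [[-0.0, 123.0], [116.0, 123.0], [116.0, 230.0], [0.0, 230.0]] 
[334 125  12  14 131] [[334.0, 125.0], [345.0, 125.0], [345.0, 138.0], [334.0, 138.0]] 
[ 605  139   35   
[... 947 characters left out ...]
, [539.0, 92.0], [525.0, -54.0], [352.0, -36.0]]
[193 198  11  12  99] [[193.0, 198.0], [203.0, 198.0], [203.0, 209.0], [193.0, 209.0]] 
[192 223  18  16 182] [[192.0, 223.0], [209.0, 223.0], [209.0, 238.0], [192.0, 238.0]] 
[359 345  17  21 145] [[356.8999938964844, 347.0], [371.70001220703125, 344.29998779296875], [375.29998779296875, 364.3999938964844], [360.3999938964844, 367.0]] 
[276 349  10  15  61] [[275.29998779296875, 349.6000061035156], [284.0, 348.8999938964844], [285.20001220703125, 362.79998779296875], [276.5, 363.5]] 
[309 348  14  17  85] [[307.5, 349.79998779296875], [318.8999938964844, 347.3999938964844], [322.20001220703125, 363.1000061035156], [310.79998779296875, 365.5]]
```

```bash
cat >> h.py <<'E'
def go(x,y,z,yaw=None):
    from scipy.spatial.transform import Rotation as Ro
    s=readout.state(); R=Ro.from_euler('xyz',s['tcp_rot']).as_matrix()
    yw=np.degrees(s['tcp_rot'][2]); d=R.T@(np.array([x,y,z])-s['eef_pos'])
    tw=None if yaw is None else -((yaw-yw+180)%360-180)
    print('t',round(s['t'],2),'pos',s['eef_pos'].round(1),'rot',np.degrees(s['tcp_rot']).round(1),'F',s['ft_force'].round(1),'op',round(s['opening'],3),'-> dp',d.round(1),'tw',None if tw is None else round(tw,1))
E
python3 -c "
from h import *
go(560,285,190,85)"
```

```text
t 0.15 pos [ 240.9 -576.5  214.2] rot [-180.    -0.    22.7] F [ 0.2 -0.   0.5] op 1.004 -> dp [ 626.5 -671.9   24.8] tw -62.3
```

```bash
python3 -m jog '{"dp":[[20,-21,0],[45,-48,0],[70,-75,0],[95,-102,0],[120,-129,0],[145,-156,0],[170,-183,0],[195,-210,0]],"twist":[-4,-10,-17,-24,-31,-38,-45,-50],"claw":[-0.05,-0.05,-0.05,-0.05,-0.05,-0.05,-0.05,-0.05]}'; python3 -c "
from h import *
go(560,285,190,85)"
```

```text
t: 0.82
eef_pos: [340.1, -306.0, 214.6]
tcp_rot: [-3.142, -0.0, 1.275]
ft_force: [1.4, 0.4, -0.1]
opening: 0.537
t 0.82 pos [ 340.1 -306.   214.6] rot [-180.   -0.   73.] F [ 1.4  0.4 -0.1] op 0.537 -> dp [629.5  37.8  24.6] tw -12.0
```

```bash
python3 -m jog '{"dp":[[38,5,0],[76,10,0],[114,14,0],[152,17,0],[190,20,0],[228,22,0],[266,24,0],[304,26,0]],"twist":[-2,-4,-6,-8,-10,-12,-12,-12],"claw":[-0.05,-0.05,-0.05,-0.05,-0.05,-0.05,-0.05,-0.05]}' >/dev/null; python3 -m jog '{"dp":[[0,0,0],[0,0,0]],"twist":[0,0],"claw":[-0.05,-0.05]}'; python3 -c "
from h import *
go(560,285,190,85)"
```

```text
t: 1.65
eef_pos: [455.5, -23.6, 214.4]
tcp_rot: [-3.141, 0.0, 1.482]
ft_force: [-0.8, -0.2, 0.1]
opening: 0.525
t 1.65 pos [455.5 -23.6 214.4] rot [-180.     0.    84.9] F [-0.8 -0.2  0.1] op 0.525 -> dp [316.7  76.7  24.4] tw -0.1
```

```bash
cat >> h.py <<'E'
import pickle
def snap(n,name):
    m=eyes.camera_model(n); im=eyes.read_camera(n); cv2.imwrite(f'pics/{name}.png',im[:,:,::-1]); pickle.dump(m,open(f'pics/{name}.pkl','wb'))
E
python3 -c "
from h import *
snap('wrist','w1')"
python3 -m jog '{"dp":[[35,9,2],[75,18,5],[115,28,8],[155,38,11],[195,48,15],[235,58,18],[270,67,22],[300,72,24]],"twist":[0,0,0,0,0,0,0,0],"claw":[-0.05,-0.05,-0.05,-0.05,-0.05,-0.05,-0.05,-0.05]}' >/dev/null; python3 -m jog '{"dp":[[0,0,0],[0,0,0]],"twist":[0,0],"claw":[-0.05,-0.05]}'; python3 -c "
from h import *
snap('wrist','w2')
go(590,301,60,85)"
```

```text
t: 2.53
eef_pos: [555.1, 266.2, 189.8]
tcp_rot: [-3.141, 0.001, 1.478]
ft_force: [-0.1, -0.1, -0.3]
opening: 0.526
t 2.58 pos [554.9 265.4 190.1] rot [-179.9    0.    84.6] F [-0.7 -0.3 -0.6] op 0.525 -> dp [ 38.8  31.7 130.1] tw -0.4
```

View pics/w2.png

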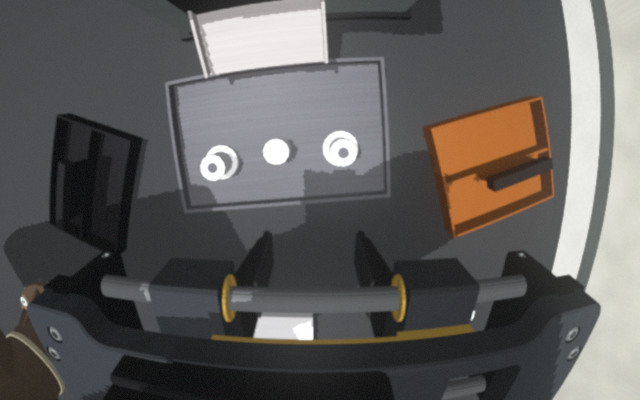

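View pics/w1.png

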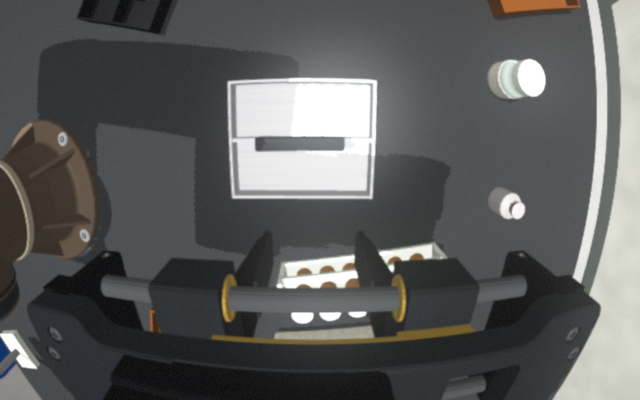

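w2 shows the casting bores at about (211,167) and (344,153), with the slug at (276,152). w1 shows the tote rim corners at (229,80), (377,79), (373,199) and (234,199), and the bar centred near (300,143).

Run:
```python
from h import *
m=pickle.load(open('pics/w2.pkl','rb'))
print('cast',onz(fray(m,[(211,167),(344,153)]),46).round(1)[:,:2].tolist(),'foot',onz(fray(m,[(220,161),(340,148)]),12).round(1)[:,:2].tolist())
m=pickle.load(open('pics/w1.pkl','rb'))
r=onz(fray(m,[(229,80),(377,79),(373,199),(234,199)]),30)[:,:2]
print('rim',r.round(1).tolist(),r.mean(0))
a=cv2.cvtColor(cv2.imread('pics/w1.png'),cv2.COLOR_BGR2GRAY)
k=np.zeros_like(a);k[125:160,240:360]=a[125:160,240:360]<80
n,l,s,c=cv2.connectedComponentsWithStats(k);i=1+s[1:,4].argmax();print(s[i],c[i])
x,y,w,h,_=s[i]
b=onz(fray(m,[(x,y+h/2),(x+w-1,y+h/2)]),76)[:,:2]
print('bar',b.round(1).tolist(),b.mean(0))
w=onz(fray(m,[(234,140),(375,138)]),30)[:,:2];print('web',w.round(1),w.mean(0))
```

```text
cast [[449.3, 301.1], [590.2, 301.4]] foot [[449.3, 301.8], [589.0, 302.4]]
rim [[370.3, 104.3], [538.5, 88.9], [525.6, -52.5], [357.7, -37.5]] [448.00307318  25.77378602]
[257 141   4   8  22] [258.18181818 145.04545455]
bar [[403.8, 28.9], [406.8, 28.5]] [405.30707106  28.70834282]
web [[368.2  33.5]
 [531.3  20.7]] [449.7744784  27.097667 ]
```

```bash
python3 -m jog '{"dp":[[20,16,10],[39,32,35],[39,32,65],[39,32,95],[39,32,120],[39,32,130],[39,32,130],[39,32,130]],"twist":[0,0,0,0,0,0,0,0],"claw":[-0.05,-0.05,-0.05,-0.05,-0.05,-0.05,-0.05,-0.05]}' >/dev/null; python3 -c "
from h import *
go(590,301.2,18,85)"
```

```text
t 3.25 pos [590.9 301.5  61.5] rot [180.   -0.   84.6] F [-0.8 -0.9  0.1] op 0.524 -> dp [-0.4 -0.9 43.5] tw -0.4
```

```bash
python3 -m jog '{"dp":[[0,0,15],[0,0,30],[0,0,40],[0,0,43],[0,0,43],[0,0,43],[0,0,43],[0,0,43]],"twist":[0,0,0,0,0,0,0,0],"claw":[-0.05,-0.05,-0.05,-0.05,-0.05,0.6,0.6,0.6]}'; python3 -m jog '{"dp":[[0,0,0],[0,0,0],[0,0,0],[0,0,-5],[0,0,-15],[0,0,-30],[0,0,-50],[0,0,-75]],"twist":[0,0,0,0,0,0,0,0],"claw":[0.9,0.9,0.9,0.9,0.9,0.9,0.9,0.9]}';python3 -m jog '{"dp":[[0,0,-20],[0,0,-30],[0,0,-33]],"twist":[0,0,0],"claw":[0.9,0.9,0.9]}'; python3 -c "
from h import *
go(450.2,61.9,130,85)"
```

```text
t: 3.92
eef_pos: [590.7, 302.8, 18.5]
tcp_rot: [3.14, -0.001, 1.478]
ft_force: [-0.1, -0.3, 0.5]
opening: 0.369
t: 4.58
eef_pos: [589.7, 302.4, 92.9]
tcp_rot: [-3.14, 0.001, 1.478]
ft_force: [0.0, 0.6, -1.3]
opening: 0.292
t: 4.83
eef_pos: [590.9, 302.9, 128.0]
tcp_rot: [3.139, -0.001, 1.478]
ft_force: [0.2, 0.2, -1.0]
opening: 0.29
t 4.83 pos [590.9 302.9 128. ] rot [ 1.798e+02 -1.000e-01  8.470e+01] F [ 0.2  0.2 -1. ] op 0.29 -> dp [-253.  -117.8   -2.7] tw -0.3
```

```bash
python3 -m jog '{"dp":[[-25,-12,-2],[-63,-29,-2],[-101,-47,-2],[-139,-65,-2],[-177,-82,-2],[-214,-100,-2],[-240,-112,-2],[-253,-118,-2]],"twist":[0,0,0,0,0,0,0,0],"claw":[0.9,0.9,0.9,0.9,0.9,0.9,0.9,0.9]}' >/dev/null; python3 -m jog '{"dp":[[0,0,10],[0,0,30],[0,0,55],[0,0,75],[0,0,85],[0,0,85],[0,0,85]],"twist":[0,0,0,0,0,0,0],"claw":[0.9,0.9,0.9,0.9,0.9,0.9,0.9]}';python3 -c "
from h import *
snap('wrist','w3')
go(450.2,61.9,19,85)"
```

```text
t: 6.08
eef_pos: [448.8, 61.6, 42.0]
tcp_rot: [-3.139, 0.0, 1.478]
ft_force: [-0.2, 0.0, 0.1]
opening: 0.291
t 6.13 pos [449.2  61.6  42.6] rot [-180.     0.    84.7] F [ 0.1  0.2 -1.1] op 0.291 -> dp [ 0.4  1.  23.6] tw -0.3
```

View pics/w3.png

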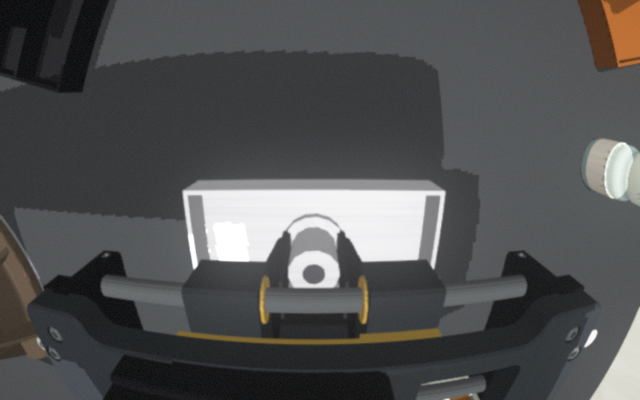

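w3 shows the casting held upright over the +y bay at (314,270), midway between the end walls at 187 and 442. Next I lower it and release.

```bash
python3 -m jog '{"dp":[[0,1,8],[0,1,16],[0,1,21],[0,1,23],[0,1,23],[0,1,23]],"twist":[0,0,0,0,0,0],"claw":[0.9,0.9,0.9,0.9,0.9,0.9]}'; python3 -m jog '{"dp":[[0,0,0],[0,0,0],[0,0,0],[0,0,0],[0,0,-15],[0,0,-40],[0,0,-75],[0,0,-105]],"twist":[0,0,0,0,0,0,0,0],"claw":[-0.05,-0.05,-0.05,-0.05,-0.05,-0.05,-0.05,-0.05]}';python3 -c "
from h import *
go(449.6,300.8,70,85)"
```

```text
t: 6.63
eef_pos: [450.3, 61.5, 19.5]
tcp_rot: [-3.141, 0.0, 1.478]
ft_force: [0.6, -0.3, -1.3]
opening: 0.289
t: 7.3
eef_pos: [450.0, 61.6, 126.1]
tcp_rot: [-3.141, 0.0, 1.478]
ft_force: [-0.1, 0.4, 0.3]
opening: 0.523
t 7.3 pos [450.   61.6 126.1] rot [-180.     0.    84.7] F [-0.1  0.4  0.3] op 0.523 -> dp [238.2 -22.6  56.1] tw -0.3
```

```bash
python3 -m jog '{"dp":[[25,-2,0],[65,-6,0],[105,-10,0],[145,-14,0],[185,-18,10],[215,-21,25],[232,-22,40],[238,-23,55]],"twist":[0,0,0,0,0,0,0,0],"claw":[-0.05,-0.05,-0.05,-0.05,-0.05,-0.05,-0.05,-0.05]}' >/dev/null; python3 -m jog '{"dp":[[0,0,0],[0,0,0]],"twist":[0,0],"claw":[-0.05,-0.05]}'; python3 -c "
from h import *
go(449.6,301,18,85)"
```

```text
t: 8.13
eef_pos: [449.0, 300.5, 69.3]
tcp_rot: [-3.14, 0.001, 1.479]
ft_force: [-0.3, 0.1, -0.0]
opening: 0.525
t 8.13 pos [449.  300.5  69.3] rot [-1.799e+02  1.000e-01  8.470e+01] F [-0.3  0.1 -0. ] op 0.525 -> dp [ 0.6  0.6 51.3] tw -0.3
```

```bash
python3 -m jog '{"dp":[[0,0,15],[0,0,32],[0,0,46],[0,0,51],[0,0,51],[0,0,51],[0,0,51],[0,0,51]],"twist":[0,0,0,0,0,0,0,0],"claw":[-0.05,-0.05,-0.05,-0.05,-0.05,0.6,0.6,0.6]}'; python3 -m jog '{"dp":[[0,0,0],[0,0,0],[0,0,0],[0,0,-5],[0,0,-15],[0,0,-35],[0,0,-60],[0,0,-90]],"twist":[0,0,0,0,0,0,0,0],"claw":[0.9,0.9,0.9,0.9,0.9,0.9,0.9,0.9]}';python3 -m jog '{"dp":[[0,0,-20],[0,0,-30],[0,0,-33]],"twist":[0,0,0],"claw":[0.9,0.9,0.9]}'; python3 -c "
from h import *
go(443.8,-9.9,142,85)"
```

```text
t: 8.8
eef_pos: [450.0, 300.7, 19.6]
tcp_rot: [3.14, -0.001, 1.478]
ft_force: [0.1, -0.8, 0.5]
opening: 0.372
t: 9.47
eef_pos: [448.8, 300.4, 109.4]
tcp_rot: [-3.14, 0.001, 1.478]
ft_force: [-0.2, 0.9, -1.0]
opening: 0.288
t: 9.72
eef_pos: [449.9, 300.9, 143.7]
tcp_rot: [3.139, -0.002, 1.478]
ft_force: [1.0, 0.5, -1.1]
opening: 0.292
t 9.72 pos [449.9 300.9 143.7] rot [ 1.798e+02 -1.000e-01  8.470e+01] F [ 1.   0.5 -1.1] op 0.292 -> dp [-310.1   22.7    1.3] tw -0.3
```

```bash
python3 -m jog '{"dp":[[-30,2,0],[-70,5,0],[-110,8,0],[-150,11,0],[-190,14,0],[-230,17,0],[-270,20,0],[-295,22,0]],"twist":[0,0,0,0,0,0,0,0],"claw":[0.9,0.9,0.9,0.9,0.9,0.9,0.9,0.9]}' >/dev/null; python3 -m jog '{"dp":[[-15,0,0],[-15,0,15],[-15,0,40],[-15,0,65],[-15,0,85],[-15,0,97],[-15,0,97],[-15,0,97]],"twist":[0,0,0,0,0,0,0,0],"claw":[0.9,0.9,0.9,0.9,0.9,0.9,0.9,0.9]}';python3 -c "
from h import *
snap('wrist','w4')
go(443.8,-9.9,20,85)"
```

```text
t: 11.05
eef_pos: [442.0, -9.9, 43.9]
tcp_rot: [-3.139, -0.0, 1.478]
ft_force: [-0.2, 0.7, -0.9]
opening: 0.287
t 11.1 pos [442.4 -10.   44.6] rot [-179.9    0.    84.7] F [0.8 0.2 0.1] op 0.284 -> dp [ 0.2  1.4 24.6] tw -0.3
```

View pics/w4.png

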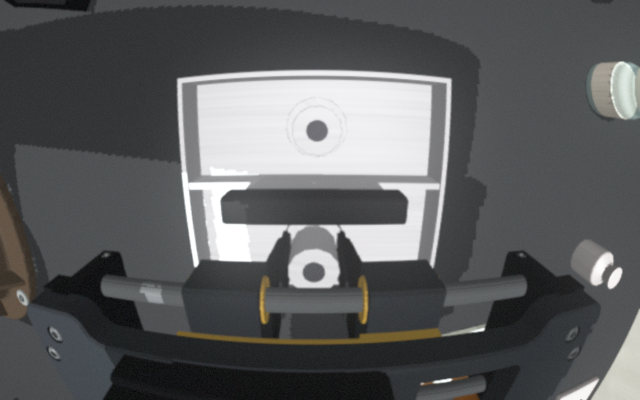

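w4 shows the first casting standing at (317,130) in the far bay. The second is held at (314,270) over the near bay, with the bar at (315,207). Next I lower and release the second.

```bash
python3 -m jog '{"dp":[[0,1,8],[0,1,16],[0,1,22],[0,1,25],[0,1,25],[0,1,25]],"twist":[0,0,0,0,0,0],"claw":[0.9,0.9,0.9,0.9,0.9,0.9]}'; python3 -m jog '{"dp":[[0,0,0],[0,0,0],[0,0,0],[0,0,0],[0,0,-15],[0,0,-40],[0,0,-75],[0,0,-110]],"twist":[0,0,0,0,0,0,0,0],"claw":[-0.05,-0.05,-0.05,-0.05,-0.05,-0.05,-0.05,-0.05]}'; python3 -m jog '{"dp":[[0,0,-30],[0,0,-40],[0,0,-40]],"twist":[0,0,0],"claw":[-0.05,-0.05,-0.05]}';python3 -c "
from h import *
go(443.8,-40,190,85)"
```

```text
t: 11.6
eef_pos: [443.5, -10.1, 19.5]
tcp_rot: [-3.141, 0.0, 1.478]
ft_force: [-0.4, -0.1, -0.2]
opening: 0.289
t: 12.27
eef_pos: [443.0, -10.0, 130.7]
tcp_rot: [-3.14, -0.0, 1.478]
ft_force: [0.3, -1.0, -1.2]
opening: 0.523
t: 12.52
eef_pos: [444.6, -10.3, 172.2]
tcp_rot: [3.136, 0.0, 1.478]
ft_force: [0.1, -0.4, -0.6]
opening: 0.523
t 12.52 pos [444.6 -10.3 172.2] rot [179.7   0.   84.7] F [ 0.1 -0.4 -0.6] op 0.523 -> dp [-29.7   2.1 -17.8] tw -0.3
```

```bash
python3 -m jog '{"dp":[[-25,0,-5],[-65,0,-10],[-105,0,-20],[-145,0,-28],[-185,0,-36],[-225,2,-44],[-265,4,-50],[-305,6,-55]],"twist":[0,0,0,0,0,0,0,0],"claw":[-0.05,-0.05,-0.05,-0.05,-0.05,-0.05,-0.05,-0.05]}' >/dev/null; python3 -m jog '{"dp":[[-40,8,-10],[-80,18,-20],[-110,26,-20],[-120,30,-20],[-120,30,-20],[-120,30,-20]],"twist":[0,0,0,0,0,0],"claw":[-0.05,-0.05,-0.05,-0.05,-0.05,-0.05]}';python3 -c "
from h import *
snap('wrist','w5'); snap('top','t5')
go(443.8,-40,190,85)"
```

```text
t: 13.68
eef_pos: [439.7, -435.8, 242.8]
tcp_rot: [-3.14, -0.002, 1.478]
ft_force: [-0.5, 0.7, -0.3]
opening: 0.519
t 13.78 pos [ 440.  -435.1  243.9] rot [-1.799e+02 -1.000e-01  8.470e+01] F [0.3 0.2 0.2] op 0.526 -> dp [393.7 -32.4  54.5] tw -0.3
```

View pics/w5.png

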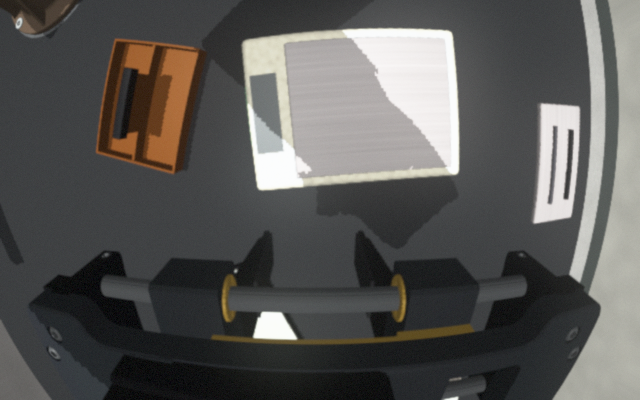

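w5 shows the balance, with the pan corners at roughly (285,42), (447,38), (450,168) and (297,179). I'll take one enlarged crop to refine these.

Run:
```python
import cv2
a=cv2.imread('pics/w5.png')[20:200,235:470]
g=cv2.cvtColor(a,cv2.COLOR_BGR2LAB); g[...,0]=cv2.createCLAHE(4,(6,6)).apply(g[...,0]); a=cv2.cvtColor(g,cv2.COLOR_LAB2BGR)
cv2.imwrite('pics/c5.png',cv2.resize(a,None,fx=3.3,fy=3.3,interpolation=cv2.INTER_CUBIC))
```

```text
(no output)
```

View pics/c5.png

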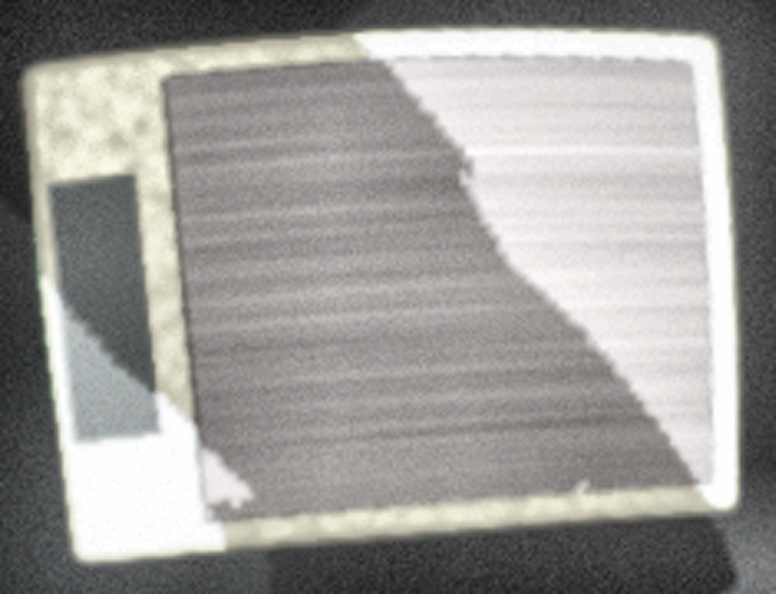

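The pan corners in c5 are (164,77), (694,60), (711,484) and (208,521).

Run:
```python
from h import *
m=pickle.load(open('pics/w5.pkl','rb'))
f=lambda l:(np.array(l,float)+.5)/3.3-.5+[235,20]
r=onz(fray(m,f([(164,77),(694,60),(711,484),(208,521)])),80)[:,:2]
print(r.round(1).tolist(),r.mean(0)); a=lambda p,q:np.degrees(np.arctan2(*(q-p)[::-1]))
print(a(r[0],r[1]),a(r[3],r[2]),a(r[3],r[0])-90,a(r[2],r[1])-90)
go(447,26,150,-5.1)
```

```text
[[424.0, -277.7], [602.6, -277.9], [600.3, -426.9], [423.6, -425.5]] [ 512.60904521 -352.01629523]
-0.06136555637827949 -0.43819771770857757 -0.16396295862601562 -0.9040346743414602
t 13.78 pos [ 440.  -435.1  243.9] rot [-1.799e+02 -1.000e-01  8.470e+01] F [0.3 0.2 0.2] op 0.526 -> dp [459.6 -35.3  94.5] tw 89.8
```

```bash
python3 -m jog '{"dp":[[25,-2,0],[63,-5,0],[101,-8,0],[139,-11,0],[177,-14,0],[215,-17,0],[253,-20,5],[291,-23,10]],"twist":[4,11,18,25,32,39,46,53],"claw":[0.3,0.3,0.3,0.3,0.3,0.3,0.3,0.3]}' >/dev/null; python3 -c "
from h import *
go(447,26,130,-5.1)"
```

```text
t 14.45 pos [ 443.2 -145.   235.3] rot [180.   -0.   32.1] F [0.2 0.7 0.3] op 0.349 -> dp [  94.  -142.9  105.3] tw 37.2
```

```bash
python3 -m jog '{"dp":[[20,-30,5],[40,-61,15],[60,-91,35],[78,-119,60],[90,-137,80],[94,-143,95],[94,-143,105],[94,-143,105]],"twist":[7,14,21,28,34,37.2,37.2,37.2],"claw":[0.3,0.3,0.3,0.3,0.3,0.3,0.3,0.3]}' >/dev/null;python3 -m jog '{"dp":[[0,0,0]],"twist":[0],"claw":[0.3]}'; python3 -c "
from h import *
snap('wrist','w6')
go(447,26,53,-5.1)"
```

```text
t: 15.2
eef_pos: [446.3, 23.8, 130.2]
tcp_rot: [3.142, 0.001, -0.082]
ft_force: [0.2, 0.3, -0.5]
opening: 0.349
t 15.25 pos [446.8  23.4 130.7] rot [180.   -0.   -4.7] F [ 0.6 -0.5  0.5] op 0.35 -> dp [-0.  -2.6 77.7] tw 0.4
```

View pics/w6.png

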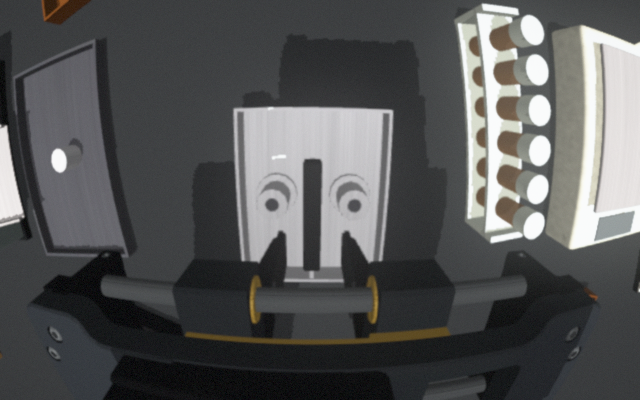

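w6 shows both castings upright, one either side of the bar. The bar spans columns 304 to 321 and rows 159 to 270, centred between the fingers, and the slug is still in the tray at (60,158).

Run:
```python
from h import *
m=pickle.load(open('pics/w6.pkl','rb'))
r=onz(fray(m,[(312.5,159.5),(312.5,269)]),79)[:,:2]; print(r,r.mean(0))
r=onz(fray(m,[(304,159.5),(321,159.5),(304,265),(321,265)]),79)[:,:2]; print(r)
r=onz(fray(m,[(274,205),(353,205)]),45)[:,:2]; print(r,r.mean(0))
```

```text
[[492.68343401  21.22409722]
 [404.10459826  28.61276562]] [448.39401614  24.91843142]
[[493.19370472  27.31779034]
 [492.18810812  15.13056915]
 [408.36592955  35.13623787]
 [407.25516269  21.47056379]]
[[450.3912872   58.39029382]
 [444.78978375  -9.87714553]] [447.59053547  24.25657414]
```

```bash
python3 -m jog '{"dp":[[1,-1,15],[1,-1,40],[1,-1,62],[1,-1,74],[1,-1,77],[1,-1,77],[1,-1,77],[1,-1,77]],"twist":[0,0,0,0,0,0,0,0],"claw":[0.3,0.3,0.3,0.3,0.3,0.3,0.3,0.9]}';  python3 -m jog '{"dp":[[0,0,0],[0,0,0],[0,0,0],[0,0,0],[0,0,0],[0,0,0],[0,0,0],[0,0,0]],"twist":[0,0,0,0,0,0,0,0],"claw":[1,1,1,1,1,1,1,1]}'; python3 -m jog '{"dp":[[0,0,-1],[0,0,-2],[0,0,-4],[0,0,-7],[0,0,-11],[0,0,-15],[0,0,-15],[0,0,-15]],"twist":[0,0,0,0,0,0,0,0],"claw":[1,1,1,1,1,1,1,1]}'; python3 -c "
from h import *
print(readout.state()['moment'])
go(512,-352.5,200,-0.3)
snap('side','s7')"
```

```text
t: 15.92
eef_pos: [448.7, 23.8, 54.2]
tcp_rot: [3.141, -0.002, -0.084]
ft_force: [0.2, 0.1, 0.4]
opening: 0.321
t: 16.58
eef_pos: [448.4, 24.0, 53.6]
tcp_rot: [-3.142, -0.001, -0.084]
ft_force: [-1.6, 1.6, 7.8]
opening: 0.143
t: 17.25
eef_pos: [448.2, 24.0, 68.4]
tcp_rot: [3.141, -0.001, -0.084]
ft_force: [0.2, 0.5, -6.3]
opening: 0.145
[ 0.01573172 -0.02862055 -0.00278851]
t 17.25 pos [448.2  24.   68.4] rot [180.   -0.   -4.8] F [ 0.2  0.5 -6.3] op 0.145 -> dp [  95.2  369.8 -131.5] tw -4.5
```

View pics/s7.png

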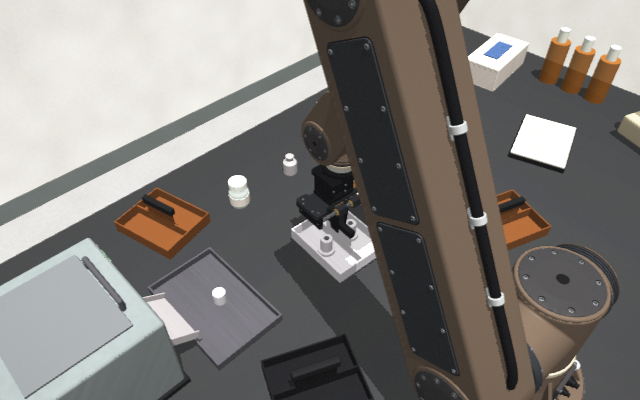

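s7 shows the tote off the bench and level in the side view, with both castings inside and the slug alone in the tray. The next moves are a slow lift and carry.

```bash
python3 -m jog '{"dp":[[0,0,-3],[0,0,-10],[0,0,-20],[0,0,-32],[0,0,-44],[0,0,-56],[0,0,-68],[0,0,-80]],"twist":[0,0,0,0,0,0,0,0],"claw":[1,1,1,1,1,1,1,1]}' >/dev/null
python3 -m jog '{"dp":[[0,0,-12],[0,0,-24],[0,0,-36],[0,0,-46],[0,0,-53],[0,0,-57],[0,0,-58],[0,0,-58]],"twist":[0,0,0,0,0,0,0,0],"claw":[1,1,1,1,1,1,1,1]}'; python3 -c "
from h import *
go(512,-352.5,200,-0.4)
snap('wrist','w8')"
```

```text
t: 18.63
eef_pos: [448.0, 24.0, 206.1]
tcp_rot: [3.141, -0.0, -0.084]
ft_force: [-0.4, 0.5, -4.9]
opening: 0.142
t 18.63 pos [448.   24.  206.1] rot [180.   -0.   -4.8] F [-0.4  0.5 -4.9] op 0.142 -> dp [ 95.4 369.8   6.1] tw -4.4
```

View pics/w8.png

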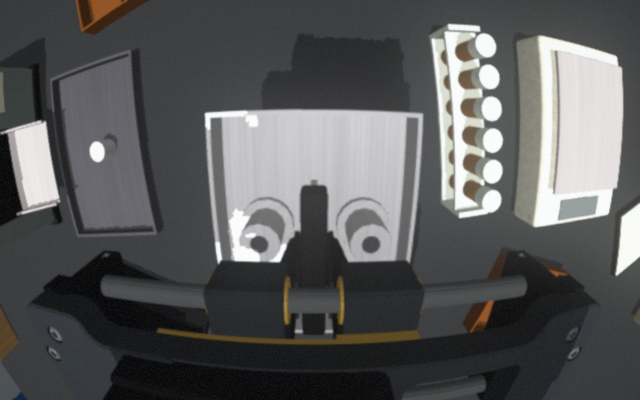

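w8 shows the tote raised with its castings upright at (259,243) and (371,243) and the handle gripped centrally, and a clear way over the rack. Next is the carry.

```bash
python3 -m jog '{"dp":[[1,3,0],[2,9,0],[5,18,0],[7,29,0],[11,41,0],[14,53,0],[17,65,0],[20,77,0]],"twist":[0,0,0,0,0,0,0,0],"claw":[1,1,1,1,1,1,1,1]}' >/dev/null
python3 -m jog '{"dp":[[3,12,0],[6,24,0],[9,36,0],[12,48,0],[15,60,0],[18,72,0],[21,84,0],[25,96,0]],"twist":[0,0,0,0,0,0,0,0],"claw":[1,1,1,1,1,1,1,1]}'
python3 -m jog '{"dp":[[3,12,0],[6,24,0],[9,36,0],[12,48,0],[15,60,0],[18,72,0],[21,84,0],[25,96,0]],"twist":[-0.5,-1,-1.5,-2,-2.5,-3,-3.5,-4.4],"claw":[1,1,1,1,1,1,1,1]}' >/dev/null; python3 -c "
from h import *
go(512,-352.5,200,-0.4)"
```

```text
t: 20.02
eef_pos: [478.5, -153.4, 206.0]
tcp_rot: [3.142, 0.0, -0.084]
ft_force: [-0.9, 0.6, -4.7]
opening: 0.146
t 20.68 pos [ 495.3 -251.2  205.9] rot [-180.     0.    -0.4] F [ 1.1  0.  -5.7] op 0.145 -> dp [ 17.4 101.2   5.9] tw 0.0
```

```bash
python3 -m jog '{"dp":[[2,12,0],[4,24,0],[6,36,0],[8,48,0],[10,60,0],[12,71,0],[14,81,0],[16,89,0]],"twist":[0,0,0,0,0,0,0,0],"claw":[1,1,1,1,1,1,1,1]}' >/dev/null
python3 -m jog '{"dp":[[0.5,6,0],[1,10,0],[1,12,0],[1,12,0],[1,12,0],[1,12,0]],"twist":[0,0,0,0,0,0],"claw":[1,1,1,1,1,1]}'
python3 - <<'E'
from h import *
snap('wrist','w9'); snap('top','t9')
go(512,-352.5,148.6,-0.4)
E
```

```text
t: 21.85
eef_pos: [511.6, -350.7, 206.1]
tcp_rot: [-3.142, 0.0, -0.007]
ft_force: [-0.1, -0.0, -6.1]
opening: 0.146
t 21.95 pos [ 511.6 -350.7  206.2] rot [180.   -0.   -0.4] F [ 0.5 -0.3 -5.5] op 0.144 -> dp [ 0.4  1.8 57.6] tw 0.0
```

View pics/w9.png

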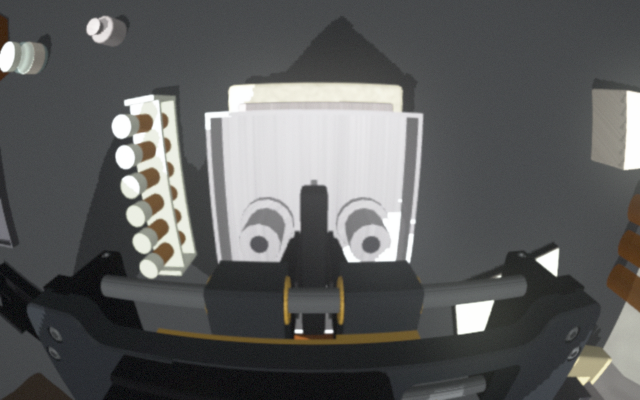

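Run:
```python
from h import *
m=pickle.load(open('pics/w9.pkl','rb'))
r=onz(fray(m,[(206,114),(422,115)]),182.5)[:,:2]; print('rim',r.round(1).tolist(),r.mean(0)-[85,0])
r=onz(fray(m,[(229,86),(403,86)]),64)[:,:2]; print('housing',r.round(1).tolist(),r.mean(0)-[110,0])
r=onz(fray(m,[(245,103),(392,104)]),80)[:,:2]; print('pan edge',r.round(1).tolist(),r.mean(0)-[90,0])
```

```text
rim [[593.9, -282.0], [592.3, -420.2]] [ 508.12330347 -351.0860942 ]
housing [[621.2, -265.5], [620.3, -441.4]] [ 510.74793722 -353.45481138]
pan edge [[602.2, -285.4], [600.7, -425.9]] [ 511.46763785 -355.64822424]
```

```bash
python3 -m jog '{"dp":[[0,1,3],[0.5,2,8],[0.5,2,15],[0.5,2,22],[0.5,2,29],[0.5,2,36],[0.5,2,43],[0.5,2,48]],"twist":[0,0,0,0,0,0,0,0],"claw":[1,1,1,1,1,1,1,1]}' >/dev/null
python3 -m jog '{"dp":[[0,0,4],[0,0,7],[0,0,9],[0,0,9.5],[0,0,9.5],[0,0,9.5],[0,0,9.5],[0,0,9.5]],"twist":[0,0,0,0,0,0,0,0],"claw":[1,1,1,1,1,1,1,1]}'
python3 - <<'E'
from h import *
snap('side','s10'); snap('wrist','w10'); m=eyes.camera_model('side')
go(511.5,-353,148.6,-0.4); print(readout.state()['qvel'].round(3))
for z in (95,125,80): print(z,proj(m,[[511+a,-353+b,z] for a in(-85,85) for b in (-70,70)]).round(0).tolist())
a=cv2.imread('pics/s10.png'); cv2.imwrite('pics/f10.png',np.vstack([cv2.resize(a[60:260,320:540],None,fx=2.2,fy=2.2)[:, :480],cv2.resize(cv2.imread('pics/w10.png')[60:300,180:450],(480,160))]))
E
```

```text
t: 23.28
eef_pos: [512.2, -353.1, 148.8]
tcp_rot: [3.141, -0.0, -0.007]
ft_force: [-0.2, 0.7, -5.3]
opening: 0.145
t 23.38 pos [ 512.1 -353.1  148.7] rot [180.   -0.   -0.4] F [-0.3  0.4 -4.9] op 0.145 -> dp [-0.6 -0.1  0.1] tw -0.0
[ 0.001  0.001  0.003  0.    -0.001 -0.   ]
95 [[461.0, 136.0], [429.0, 160.0], [410.0, 110.0], [377.0, 131.0]]
125 [[464.0, 127.0], [431.0, 151.0], [411.0, 100.0], [378.0, 121.0]]
80 [[460.0, 141.0], [428.0, 165.0], [409.0, 114.0], [377.0, 135.0]]
```

View pics/f10.png

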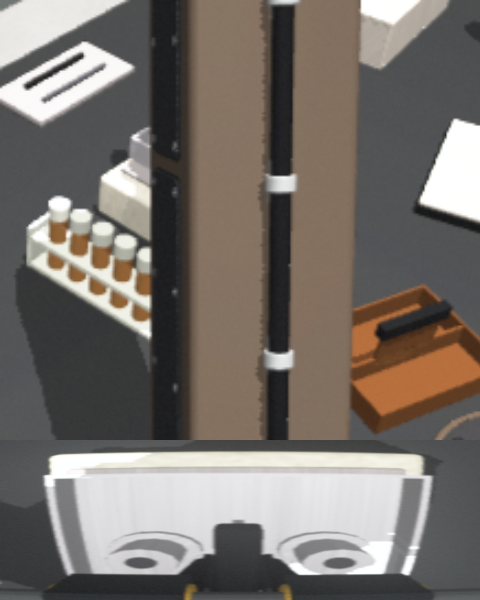

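The side view puts the visible tote corner at (379,122) for the rim and about (379,130) for the underside. The predictions were (378,121) and (377,131), so the hover height agrees. The arm is still.

```bash
python3 -c "
from cell import job_done
print(job_done())"
```

```text
the job is handed in; nothing more can be done
None
```

The job is handed in: the arm is holding the tote still above the balance pan, with one casting upright in each bay. The slug is still in the tray, and I never moved or approached the jar or the weight. The run took about 23.4 s of the 72 s allowed.

**Position:** the tool stands at (512.1, -353.1, 148.7) mm with a yaw of -0.4°. My last estimate of the pan centre is about (511.5, -353) mm with a yaw of about -0.4°. Separate pan measurements varied by about 2 mm in x and, leaving out one rough edge reading at y -355.6, in y.

**Height:** the tote's underside should be at about 95 mm, which is about 15 mm above the pan. That comes from the tool height. The one tote corner the side camera could see agrees to within a pixel or two; the arm hid the rest.

**Level and contact:** the tool is vertical. The wrist carries about 5 N, which matches the loaded tote. The wrist pictures before and after the carry look the same, so nothing slid. No force reading I saw suggested contact with the rack or the balance.

**Checks that disagreed:**
- **Tote centre in x:** one wrist-camera estimate of the tote's rim put it about 3.5 mm nearer the robot than the tool position implies. That same estimate made the tote 138 mm wide instead of 140 mm, so I trusted the grasp position instead.
- **Closing force:** the wrist showed a brief 7.8 N upward as the fingers closed on the handle. It was gone once the tote lifted.

I viewed 13 pictures against the budget of 10, so I went three over.

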